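Feel which lapping block is still rough and put it in the tray

TASK

Two look-alike steel lapping blocks stand on the worktop, one with a gritty sole and one worn smooth. Without lifting them, drag each about 6 cm along the worktop towards the robot, leave it there, and feel which one rubs harder. Then pick up the rough one, set it down flat in the shallow metal tray without dropping it, and leave the smooth one on the worktop.

Things in the scene. Friction and masses are not known exactly. Their poses are not given: they have to be found in the camera images.
- block_a: steel lapping block, one of two look-alikes, 48 mm (its x) by 76 mm (its y) by 30 mm high, 0.75 kg, screw heads on top, grooved sides. Origin: centre of underside, z up. Long side across the view (yaw within 0.25 rad), way to the robot free for 10 cm. Which is rough must be felt: pushed slowly (35 mm/s) it takes 5 to 7 N to slide if rough, under 1 N if smooth
- block_b: steel lapping block, one of two look-alikes, 48 mm (its x) by 76 mm (its y) by 30 mm high, 0.75 kg, screw heads on top, grooved sides. Origin: centre of underside, z up. Long side across the view (yaw within 0.25 rad), way to the robot free for 10 cm. Which is rough must be felt: pushed slowly (35 mm/s) it takes 5 to 7 N to slide if rough, under 1 N if smooth
- tray: shallow open aluminium tray fixed to the worktop at the robot's left, 160 mm (its x) by 200 mm (its y), 18 mm high, walls and floor 3 mm thick. Origin at the centre of its underside, z up; the inner floor is 3 mm above the worktop
Not all that is in view belongs to the job. Leave any green or yellow look-alike of the block_a alone.

How it is judged:
On the way:
1. both blocks have been drawn at least 3 cm along the worktop and stand flat on it (distance of each of block_a, block_b from where it was at the start of the episode above 0.03 m and height (world z) of each of block_a, block_b below 0.006 m and angle between each of block_a, block_b's own z axis and vertical below 0.1 rad), for 0.2 s.
At the end, for the whole second after the job is handed in: the rough-soled block lies flat (within 7 degrees) on the tray's floor, at rest and released; the smooth-soled one stands flat on the worktop, at rest, at least 150 mm from the tray's centre (horizontal distance between block_b and tray below 0.09 m and z of block_b in the frame of tray below 0.008 m and angle between block_b's own z axis and vertical below 0.12 rad and linear speed of each of block_b, block_a below 0.02 m/s and horizontal distance between block_a and tray above 0.15 m and height (world z) of block_a below 0.006 m and angle between block_a's own z axis and vertical below 0.1 rad); the robot touches nothing.
It fails at once if the smooth block is lifted more than 15 mm (height (world z) of block_a above 0.015 m).
It fails at once if the rough block is lifted more than 15 mm before both have been drawn 3 cm along the worktop (height (world z) of block_b above 0.015 m and distance of any of block_a, block_b from where it was at the start of the episode below 0.03 m).
It fails at once if the rough block is dropped: let go more than 40 mm above the worktop (height (world z) of block_b above 0.04 m and contact force between the fingers and block_b below 0.1 N).
It also fails if it takes over 58 s, if anything falls off the work surface, if the arm or the gripper's body presses on something with over 40 N, if the wrist force passes 120 N, or if a joint passes its speed limit or range.

ROBOT

A 6-joint arm with a two-finger parallel gripper is mounted at the origin on a cart in front of the work surface, level with it; the furniture and walls round the work are solid. World frame = base frame: x ahead of the robot, y to its left, z up, the work surface at z = 0. Lengths are in m, angles in rad, forces in N, time in s.
With the tool pointing down it reaches from about 0.3 to 0.875 m from the base axis. Payload 6.4 kg.
Tool frame: the origin (TCP) lies midway between the tips of the shut fingers; the grasp point (between the pads) lies 19 mm behind it (grasp_offset is the distance from the TCP to the grasp point, in m); z points along the fingers, y is the line along which they close (so a half turn about z gives the same grasp; the last joint's range is limited). The gripper opens to 85 mm and grips with 20 to 120 N. Pads are 22 mm wide; open, the fingers measure 114 mm over their backs; the gripper's body (76 mm by 85 mm) begins 54 mm behind the grasp point. The pads swing forward as they close: fully open they stand 13 mm farther back than shut.
Start: joints at [0.949, 0.181, 1.607, -0, 1.354, -0.206], TCP at [0.232, 0.526, 0.231] pointing down, gripper open.
Joint ranges: [-2.99, 2.99], [-0.89, 2.07], [0.3, 2.58], [-1.14, 4.28], [0, 2.63], [-3.12, 3.12]. Speed limits (rad/s): [2.57, 2.57, 3.01, 3.14, 3.14, 3.14].

INTERFACE

Orientations are given as a unit quaternion [w, x, y, z].
In Python, from bench import * gives the robot as it stands. The module is installed in compiled form; this text tells all that it offers.
- The arm moves only by the tool servo_tool, never from a script. Its argument "commands" is text: rows parted by semicolons, each of 7 numbers parted by spaces: the turn, a rotation vector about the tool's x, y, z in rad, then the shift along the tool's x, y, z in mm, then the opening, from 0 (shut) to 1 (fully open). In form: wx wy wz dx dy dz claw; .... A call has 1 to 5 rows; each row shifts and turns the commanded pose from where the row before left it, along the tool's axes as they then stand; what a row does not reach is not made up. A row lasts 1/8 s, in which the tool goes at most 62.5 mm and 10.7 degrees, less where a joint would pass 70% of its speed; a pose out of reach is approached as far as the arm can. A call with a gripper value outside its range is refused whole. The fingers move at their own pace and stop on an object; the grip force is fixed at half the most. Time passes only in rows, so rows that do not move let the fingers close. It gives the time, the measured TCP pose, the force, the opening and the grip force at its end, in the units of the state.
- get_obs(): the state, without advancing time (a new reading comes with each control period).
- camera(name): name is "side" or "top" or "wrist"; returns the picture (400x640x3 uint8, blue, green, red); there is no depth.
- calibration(name): a dict with "fx", "fy", "cx", "cy" (pixels), "R" (3x3) and "t" (3): a world point X has camera coordinates R X + t. Camera axes: x right, y down, z forward; pixel columns grow to the right and rows downward; lengths in m; the calibration is good to about 2 mm. A picture is of the moment at which its call begins: read the wrist's pose just before it. calibration takes no time and is no camera call; for the wrist camera it gives the pose at the moment of the call.
- hand_in(): hands the job in; it is judged then, once.
The state is a dict: "time_s": time; "q": joint angles; "dq": joint speeds; "joint_efforts": joint torques, N m; "eef_pos": TCP position; "eef_rot": TCP orientation; "wrist_force": force on the tool from outside, world axes, zero at the start; "torque": the same for the moment, N m; "opening": opening from 0.0 (shut) to 1.0 (fully open); "grasp_force": force on a finger pad.
Only numpy, scipy, OpenCV 4.12 (cv2) and the standard library are available. Lean on these libraries where they do the work, as an engineer would, in place of code of your own. Each camera call takes 0.05 s, during which the arm holds its last target. There are 200 camera calls.

## Working session

There is one attempt and no reset: what is moved stays moved. The work goes in short steps, Python scripts to look and compute and a tool call to move; the robot and the scene stay as the last step left them, time stands still between calls to the robot, and variables do not carry over. Pictures are saved under pics/ and viewed, at most 10 in all, crops included, and the job is handed in when it is done.

Besides the shell and the picture viewer there is one more tool, called as name(argument=value, ...), one argument or row to a line, values as JSON. servo_tool: Moves the arm, as the interface text tells. Its arguments: {"type":"object","properties":{"commands":{"type":"string"}},"required":["commands"]}

```bash
mkdir -p pics; python3 - <<'E'
from bench import *
import cv2
for n in ("top","side"):
    cv2.imwrite(f"pics/{n}0.png",camera(n))
    c=calibration(n);print(n,c)
o=get_obs();print(o)
E
```

```text
top {'fx': 375.6559864970549, 'fy': 375.6559864970549, 'cx': 316.16770997168084, 'cy': 199.07968072213663, 'R': array([[ 0.01517443, -0.99970924, -0.01873961],
       [-0.98048177, -0.0112031 , -0.19629059],
       [ 0.19602357,  0.02135244, -0.98036668]]), 't': array([0.1482583 , 0.5004712 , 0.81782919])}
side {'fx': 467.71186449417416, 'fy': 467.71186449417416, 'cx': 315.56202610259913, 'cy': 196.18622659911856, 'R': array([[ 0.96817985, -0.24980557, -0.01499857],
       [-0.17218898, -0.62147042, -0.76428102],
       [ 0.18160049,  0.74254407, -0.6447089 ]]), 't': array([-0.46117144,  0.20463292,  1.06697002])}
{'time_s': 0.1, 'q': array([ 9.48695125e-01,  1.81463703e-01,  1.60792626e+00, -3.94273169e-06,
        1.35381034e+00, -2.06314164e-01]), 'dq': array([ 0.0010432 , -0.00184657, -0.0040764 ,  0.00045183,  0.00248523,
        0.00153422]), 'joint_efforts': array([-7.66497706e-04, -4.45879662e+01, -3.52238989e+01, -3.99390237e-04,
        4.24835933e-03, -5.78458548e-05]), 'eef_pos': array([0.23193801, 0.52559021, 0.23046714]), 'eef_rot': array([-3.21748713e-04,  2.06398752e-01,  9.78467633e-01, -7.36623502e-04]), 'wrist_force': array([-0.49585011,  0.091716  , -0.75084495]), 'torque': array([-0.00563789,  0.02130967, -0.00083822]), 'grasp_force': 0.0, 'opening': 1.0043918914681977}
```

View pics/top0.png

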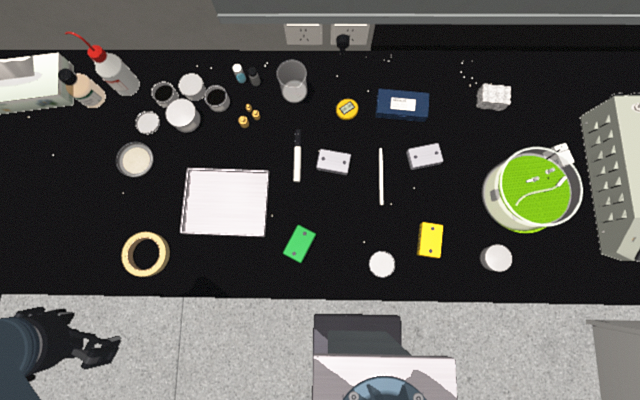

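View pics/side0.png

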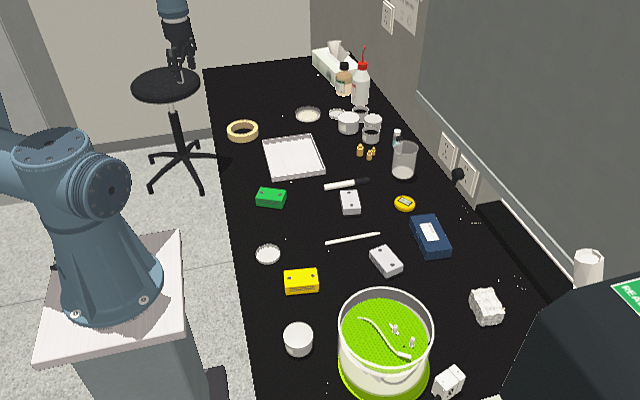

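Candidates: grey blocks at top (334,161) and (425,156), which are the ones wanted. Look-alikes to leave alone: green (300,243), yellow (430,240). Other pale things: white rock (494,96), lids (382,264) and (497,258), pens (381,176) and (297,160). I'll measure the two grey ones and the tray, and check them in a close crop.

```bash
cat > h.py <<'E'
import numpy as np, cv2
from bench import *
def ray(n,uv,z,c=None):
    c=c or calibration(n); R,t=c["R"],c["t"]
    d=R.T@np.array([(uv[0]-c["cx"])/c["fx"],(uv[1]-c["cy"])/c["fy"],1]); o=-R.T@t
    return o+d*(z-o[2])/d[2]
def blob(im,box,lo=120):
    x0,y0,x1,y1=box; g=im[y0:y1,x0:x1]
    m=(g.min(2)>lo).astype(np.uint8)
    cs,_=cv2.findContours(m,cv2.RETR_EXTERNAL,cv2.CHAIN_APPROX_NONE)
    return max(cs,key=cv2.contourArea).reshape(-1,2)+[x0,y0]
def rect(n,c,z):
    P=np.array([ray(n,p,z)[:2] for p in c],np.float32)
    return cv2.minAreaRect(P*1000), P
E
python3 - <<'E'
from h import *
im=cv2.imread("pics/top0.png")
for b in [(310,140,357,185),(400,135,450,180)]:
    x0,y0,x1,y1=b
    print(np.unique(im[y0:y1,x0:x1].min(2)//10*10,return_counts=True))
    for lo in (60,150):
        c=blob(im,b,lo); print(lo,rect("top",c,0.03)[0])
c=blob(im,(170,160,280,245),80);print(rect("top",c,0.018)[0])
cv2.imwrite("pics/crop0.png",cv2.resize(im[130:190,300:460],None,fx=5,fy=5,interpolation=cv2.INTER_CUBIC))
E
```

```text
(array([  0,  10,  20,  30,  40,  50,  60,  70,  80,  90, 100, 110, 120,
       130, 140, 150, 160, 170, 180, 190, 200, 210, 220, 230, 240],
      dtype=uint8), array([ 16, 502, 825,  23,  24,  19,  21,  11,  17,  19,  17,  12,   6,
         8,  12,  10,  10,  20,  20,  18,  21,  14, 225, 240,   5]))
60 ((596.4297485351562, 116.98268127441406), (80.04696655273438, 55.10404586791992), 80.21483612060547)
150 ((598.4226684570312, 115.86656188964844), (75.95850372314453, 48.29448699951172), 80.02902221679688)
(array([  0,  10,  20,  30,  40,  50,  60,  70,  80,  90, 100, 110, 120,
       130, 140, 150, 160, 170, 180, 190, 200, 210, 220, 230], dtype=uint8), array([  9, 545, 900,  23,  22,  12,  25,  22,  14,  21,  16,  23,  10,
         4,  11,  17,  17,  19,  18,  16,  17,  21, 395,  73]))
60 ((612.3868408203125, -103.97289276123047), (54.04484176635742, 83.74264526367188), 12.689706802368164)
150 ((614.3148193359375, -106.0044174194336), (47.88943862915039, 76.25870513916016), 12.291638374328613)
((497.480224609375, 376.16876220703125), (204.48477172851562, 163.83245849609375), 88.60687255859375)
```

View pics/crop0.png

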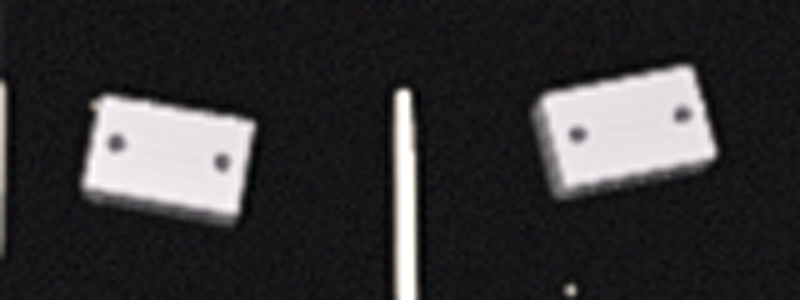

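The crop shows two plain grey blocks with screw heads, at (334,161) and (425,156) in the full picture. L is at (0.598, 0.116) with yaw about -10°, R at (0.614, -0.106) with yaw about +12°. Next is a move-planning helper.

```bash
cat >> h.py <<'E'
from scipy.spatial.transform import Rotation as Ro
def plan(x,y,z,yaw,n):
    """yaw(deg): world angle of tool y, tool pointing down; prints n rows"""
    o=get_obs(); w,a,b,c=o["eef_rot"]; R=Ro.from_quat([a,b,c,w])
    ya=np.deg2rad(yaw); yv=np.array([np.cos(ya),np.sin(ya),0]); zv=np.array([0,0,-1.]); 
    G=Ro.from_matrix(np.c_[np.cross(yv,zv),yv,zv]); 
    e=(R.inv()*G).as_rotvec()
    if np.linalg.norm(e)>1.8: e=(R.inv()*G*Ro.from_rotvec([0,0,np.pi])).as_rotvec()
    d=(np.array([x,y,z])-o["eef_pos"])*1000/n
    print("turn",e.round(3),"t",o["time_s"])
    for i in range(n):
        print(*(e/n).round(3),*(R*Ro.from_rotvec(e*i/n)).inv().apply(d).round(1))
E
python3 -c "
from h import *
plan(.598,.116,.15,-10,10)"
```

```text
turn [-2.00e-03  1.00e-03  1.33e+00] t 0.1
-0.0 0.0 0.133 -50.0 -22.7 8.1
-0.0 0.0 0.133 -52.6 -15.8 8.1
-0.0 0.0 0.133 -54.2 -8.7 8.1
-0.0 0.0 0.133 -54.9 -1.5 8.0
-0.0 0.0 0.133 -54.6 5.8 8.0
-0.0 0.0 0.133 -53.4 13.0 8.0
-0.0 0.0 0.133 -51.2 20.0 8.0
-0.0 0.0 0.133 -48.1 26.6 8.0
-0.0 0.0 0.133 -44.1 32.7 8.0
-0.0 0.0 0.133 -39.4 38.3 8.0
```

servo_tool(
  commands="0 0 0.133 -50 -23 8 1; 0 0 0.133 -53 -16 8 1; 0 0 0.133 -54 -9 8 1; 0 0 0.133 -55 -1.5 8 1; 0 0 0.133 -55 6 8 1",
)

```text
time_s: 0.72
eef_pos: [0.4161, 0.3188, 0.1908]
eef_rot: [-0.0, 0.516, 0.856, -0.0]
wrist_force: [1.1, 0.9, -0.3]
opening: 1.001
grasp_force: 0.0
```

servo_tool(
  commands="0 0 0.133 -53 13 8 1; 0 0 0.133 -51 20 8 1; 0 0 0.133 -48 27 8 1; 0 0 0.133 -44 33 8 1; 0 0 0.133 -39 38 8 1",
)

```text
time_s: 1.35
eef_pos: [0.5993, 0.1151, 0.1506]
eef_rot: [-0.0, 0.768, 0.641, -0.0]
wrist_force: [0.3, 0.2, 0.5]
opening: 1.0
grasp_force: 0.0
```

servo_tool(
  commands="0 0 0 0 0 0 1; 0 0 0 0 0 0 1",
)

```text
time_s: 1.6
eef_pos: [0.5978, 0.1168, 0.1506]
eef_rot: [-0.001, 0.766, 0.643, -0.001]
wrist_force: [-1.4, -0.5, 0.4]
opening: 1.0
grasp_force: 0.0
```

```bash
python3 - <<'E'
from h import *
plan(.598,.116,.006,-10,5)
cv2.imwrite("pics/w1.png",camera("wrist"))
E
```

```text
turn [-0.002 -0.    -0.   ] t 1.6
-0.0 -0.0 -0.0 -0.2 0.1 28.9
-0.0 -0.0 -0.0 -0.2 0.1 28.9
-0.0 -0.0 -0.0 -0.2 0.1 28.9
-0.0 -0.0 -0.0 -0.2 0.1 28.9
-0.0 -0.0 -0.0 -0.2 0.1 28.9
```

View pics/w1.png

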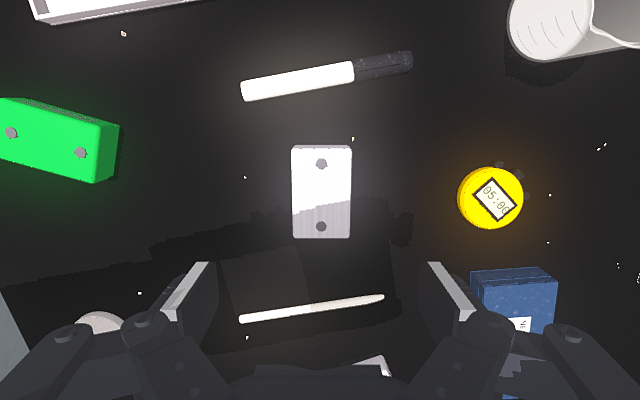

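The block is upright in the wrist view, with screws at (321,163) and (320,226). It is centred between the pads, so yaw and position look right. Descend and narrow.

servo_tool(
  commands="0 0 0 0 0 45 1; 0 0 0 0 0 45 1; 0 0 0 0 0 35 1; 0 0 0 0 0 20 1; 0 0 0 0 0 0 0.68",
)

```text
time_s: 2.28
eef_pos: [0.5972, 0.1175, 0.0053]
eef_rot: [-0.001, 0.766, 0.643, -0.001]
wrist_force: [0.3, 0.4, 0.3]
opening: 0.815
grasp_force: 0.0
```

servo_tool(
  commands="0 0 0 0 0 0 0.68; 0 0 0 0 0 0 0.68; 0 0 0 0 0 0 0.68",
)

```text
time_s: 2.65
eef_pos: [0.5994, 0.1166, 0.0075]
eef_rot: [0.001, 0.766, 0.643, 0.001]
wrist_force: [0.3, -0.4, -0.0]
opening: 0.679
grasp_force: 0.0
```

servo_tool(
  commands="0 0 0 0 -4.4 0 0.68; 0 0 0 0 -4.4 0 0.68; 0 0 0 0 -4.4 0 0.68; 0 0 0 0 -4.4 0 0.68; 0 0 0 0 -4.4 0 0.68",
)

```text
time_s: 3.28
eef_pos: [0.5782, 0.1203, 0.0071]
eef_rot: [0.001, 0.766, 0.643, 0.001]
wrist_force: [5.4, -0.4, -0.9]
opening: 0.676
grasp_force: 2.7
```

servo_tool(
  commands="0 0 0 0 -4.4 0 0.68; 0 0 0 0 -4.4 0 0.68; 0 0 0 0 -4.4 0 0.68; 0 0 0 0 -4.4 0 0.68",
)

```text
time_s: 3.78
eef_pos: [0.5609, 0.1234, 0.0071]
eef_rot: [0.001, 0.766, 0.643, 0.001]
wrist_force: [5.5, -0.2, -0.2]
opening: 0.681
grasp_force: 2.7
```

servo_tool(
  commands="0 0 0 0 -4.4 0 0.68; 0 0 0 0 -4.4 0 0.68; 0 0 0 0 -4.4 0 0.68",
)

```text
time_s: 4.15
eef_pos: [0.5479, 0.1257, 0.007]
eef_rot: [0.001, 0.766, 0.643, 0.001]
wrist_force: [4.8, -1.0, 0.0]
opening: 0.679
grasp_force: 2.7
```

servo_tool(
  commands="0 0 0 0 -4.4 0 0.68; 0 0 0 0 -4.4 0 0.68; 0 0 0 0 -4.4 0 0.68",
)

```text
time_s: 4.53
eef_pos: [0.5349, 0.128, 0.007]
eef_rot: [0.001, 0.766, 0.643, 0.001]
wrist_force: [5.5, -0.3, -0.7]
opening: 0.677
grasp_force: 2.7
```

servo_tool(
  commands="0 0 0 0 2 0 0.8; 0 0 0 0 1 0 1; 0 0 0 0 0 0 1; 0 0 0 0 0 0 1",
)

```text
time_s: 5.03
eef_pos: [0.5363, 0.1276, 0.0061]
eef_rot: [-0.0, 0.766, 0.643, -0.0]
wrist_force: [-0.7, 0.2, 0.7]
opening: 1.001
grasp_force: 0.0
```

servo_tool(
  commands="0 0 0 0 0 -30 1; 0 0 0 0 0 -50 1; 0 0 0 0 0 -20 1; 0 0 0 0 0 0 1",
)

```text
time_s: 5.52
eef_pos: [0.5379, 0.1277, 0.1081]
eef_rot: [0.001, 0.766, 0.643, 0.002]
wrist_force: [0.7, -0.3, -0.5]
opening: 1.0
grasp_force: 0.0
```

```bash
python3 -c "
from h import *
plan(.614,-.106,.11,12.3,6)"
```

```text
turn [ 0.004  0.    -0.39 ] t 5.525
0.001 0.0 -0.065 -36.1 19.3 -0.3
0.001 0.0 -0.065 -37.3 16.9 -0.3
0.001 0.0 -0.065 -38.3 14.4 -0.3
0.001 0.0 -0.065 -39.2 11.9 -0.3
0.001 0.0 -0.065 -39.9 9.3 -0.3
0.001 0.0 -0.065 -40.4 6.7 -0.3
```

L takes about 5.4 N, so it is rough. Now R.

servo_tool(
  commands="0 0 -0.078 -43 23 0 1; 0 0 -0.078 -45 19 0 1; 0 0 -0.078 -46 17 0 1; 0 0 -0.078 -47 13 0 1; 0 0 -0.078 -49 9 0 1",
)

```text
time_s: 6.15
eef_pos: [0.6129, -0.1062, 0.1041]
eef_rot: [-0.002, 0.626, 0.78, -0.0]
wrist_force: [0.3, 0.1, -1.2]
opening: 0.999
grasp_force: 0.0
```

servo_tool(
  commands="0 0 0 0 0 0 1; 0 0 0 0 0 0 1",
)

```text
time_s: 6.4
eef_pos: [0.6124, -0.1045, 0.1044]
eef_rot: [-0.002, 0.628, 0.779, -0.0]
wrist_force: [0.6, 0.8, -0.5]
opening: 1.003
grasp_force: 0.0
```

```bash
python3 - <<'E'
from h import *
plan(.614,-.106,.006,12.3,3)
cv2.imwrite("pics/w2.png",camera("wrist"))
E
```

```text
turn [-0.003 -0.002 -0.001] t 6.4
-0.001 -0.001 -0.0 -0.7 0.5 32.8
-0.001 -0.001 -0.0 -0.6 0.5 32.8
-0.001 -0.001 -0.0 -0.6 0.4 32.8
```

View pics/w2.png

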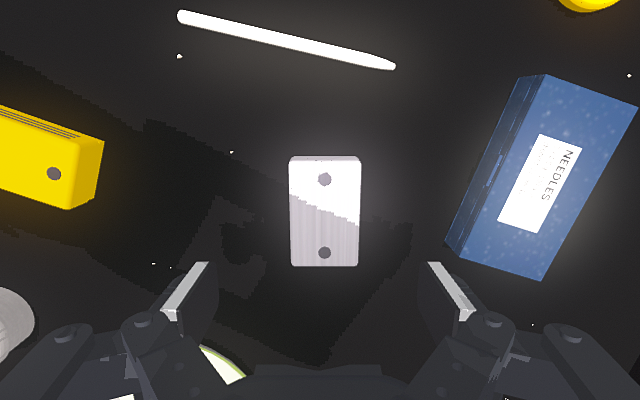

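R is aligned, with screws at (325,180) and (324,253). The needle box corner at (447,245) is about 80 mm off centre and clear of the finger. Descend and drag.

servo_tool(
  commands="0 0 0 -2 1 45 1; 0 0 0 0 0 35 1; 0 0 0 0 0 18 1; 0 0 0 0 0 0 0.68; 0 0 0 0 0 0 0.68",
)

```text
time_s: 7.08
eef_pos: [0.6163, -0.1069, 0.0098]
eef_rot: [0.001, 0.627, 0.779, 0.0]
wrist_force: [0.3, 0.5, 0.4]
opening: 0.678
grasp_force: 0.0
```

servo_tool(
  commands="0 0 0 0 0 0 0.68; 0 0 0 0 0 0 0.68",
)

```text
time_s: 7.32
eef_pos: [0.6159, -0.1072, 0.0095]
eef_rot: [0.001, 0.627, 0.779, 0.0]
wrist_force: [-0.2, 0.0, 0.2]
opening: 0.682
grasp_force: 0.0
```

servo_tool(
  commands="0 0 0 0 -4.4 0 0.68; 0 0 0 0 -4.4 0 0.68; 0 0 0 0 -4.4 0 0.68; 0 0 0 0 -4.4 0 0.68; 0 0 0 0 -4.4 0 0.68",
)

```text
time_s: 7.95
eef_pos: [0.5935, -0.1117, 0.0084]
eef_rot: [0.0, 0.627, 0.779, 0.0]
wrist_force: [2.6, 0.7, 1.3]
opening: 0.68
grasp_force: 1.2
```

servo_tool(
  commands="0 0 0 0 -4.4 0 0.68; 0 0 0 0 -4.4 0 0.68; 0 0 0 0 -4.4 0 0.68; 0 0 0 0 -4.4 0 0.68",
)

```text
time_s: 8.45
eef_pos: [0.5762, -0.1154, 0.0083]
eef_rot: [-0.0, 0.627, 0.779, 0.0]
wrist_force: [2.9, 0.9, 1.2]
opening: 0.683
grasp_force: 1.2
```

servo_tool(
  commands="0 0 0 0 -4.4 0 0.68; 0 0 0 0 -4.4 0 0.68; 0 0 0 0 -4.4 0 0.68",
)

```text
time_s: 8.82
eef_pos: [0.5632, -0.1182, 0.0083]
eef_rot: [-0.0, 0.627, 0.779, -0.0]
wrist_force: [2.0, 0.7, 2.9]
opening: 0.678
grasp_force: 1.2
```

servo_tool(
  commands="0 0 0 0 -4.4 0 0.68; 0 0 0 0 -4.4 0 0.68; 0 0 0 0 -4.4 0 0.68",
)

```text
time_s: 9.2
eef_pos: [0.5503, -0.121, 0.0083]
eef_rot: [-0.0, 0.627, 0.779, -0.0]
wrist_force: [2.0, -1.0, 1.4]
opening: 0.678
grasp_force: 1.2
```

servo_tool(
  commands="0 0 0 0 2 0 0.8; 0 0 0 0 1 0 1; 0 0 0 0 0 0 1; 0 0 0 0 0 0 1",
)

```text
time_s: 9.7
eef_pos: [0.5535, -0.1202, 0.0081]
eef_rot: [-0.0, 0.627, 0.779, -0.0]
wrist_force: [0.1, 0.4, -0.5]
opening: 1.003
grasp_force: 0.0
```

servo_tool(
  commands="0 0 0 0 0 -30 1; 0 0 0 0 0 -50 1; 0 0 0 0 0 -20 1; 0 0 0 0 0 0 1",
)

```text
time_s: 10.2
eef_pos: [0.5549, -0.1209, 0.1102]
eef_rot: [0.002, 0.627, 0.779, 0.001]
wrist_force: [0.7, -0.4, -0.7]
opening: 0.999
grasp_force: 0.0
```

```bash
python3 - <<'E'
from h import *
plan(.539,.126,.11,-10,6)
im=camera("top");cv2.imwrite("pics/top1.png",im)
for b in [(300,150,360,215),(395,145,460,215)]:
    print(rect("top",blob(im,b,150),.03)[0])
E
```

```text
turn [0.004 0.002 0.39 ] t 10.2
0.001 0.0 0.065 40.8 6.2 -0.0
0.001 0.0 0.065 41.1 3.5 -0.0
0.001 0.0 0.065 41.2 0.9 -0.0
0.001 0.0 0.065 41.2 -1.8 -0.0
0.001 0.0 0.065 41.0 -4.5 0.0
0.001 0.0 0.065 40.6 -7.1 0.0
((537.8895263671875, 126.55850982666016), (76.07023620605469, 48.57599639892578), 79.93414306640625)
((548.9375610351562, -104.30388641357422), (48.42066192626953, 47.33420181274414), 12.20872688293457)
```

View pics/top1.png

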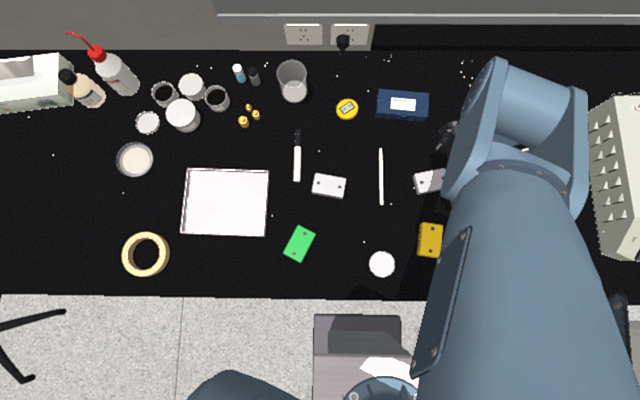

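R gave 2 to 3 N together with an upward force of 1 to 3 N. That is neither under 1 N nor 5 to 7 N, so something else was rubbing. There is time to feel it again, so I'll look closely first and then push it back about 25 mm, with the fingers a little higher.

```bash
python3 - <<'E'
from h import *
o=get_obs();print(o["eef_pos"],o["eef_rot"])
cv2.imwrite("pics/w3.png",camera("wrist"))
E
```

```text
[ 0.55378941 -0.12038666  0.10849908] [5.06817628e-04 6.27128386e-01 7.78915732e-01 1.14778395e-04]
```

View pics/w3.png

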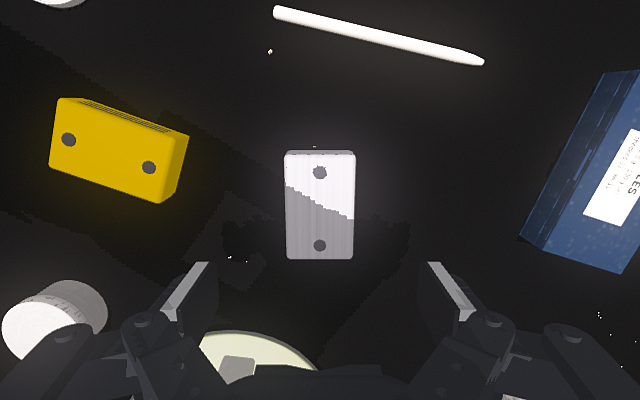

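The block is intact and square, with screws at (320,172) and (320,245). Nothing stands between the pads, and the yellow block is clear. I'll push R back slightly.

servo_tool(
  commands="0 0 0 0 0 45 1; 0 0 0 0 0 35 1; 0 0 0 0 0 16 1; 0 0 0 0 0 0 0.68; 0 0 0 0 0 0 0.68",
)

```text
time_s: 10.92
eef_pos: [0.5545, -0.1207, 0.0132]
eef_rot: [0.001, 0.627, 0.779, 0.0]
wrist_force: [0.1, 0.3, 0.2]
opening: 0.688
grasp_force: 0.0
```

servo_tool(
  commands="0 0 0 0 0 0 0.68; 0 0 0 0 0 0 0.68; 0 0 0 0 0 0 0.68; 0 0 0 0 0 0 0.68; 0 0 0 0 0 0 0.68",
)

```text
time_s: 11.55
eef_pos: [0.5536, -0.1203, 0.0123]
eef_rot: [-0.0, 0.627, 0.779, -0.0]
wrist_force: [0.7, 0.0, -0.2]
opening: 0.674
grasp_force: 0.0
```

servo_tool(
  commands="0 0 0 0 4.4 0 0.68; 0 0 0 0 4.4 0 0.68; 0 0 0 0 4.4 0 0.68",
)

```text
time_s: 11.92
eef_pos: [0.5664, -0.1175, 0.0122]
eef_rot: [-0.0, 0.627, 0.779, -0.0]
wrist_force: [-2.5, -1.0, 2.1]
opening: 0.68
grasp_force: 1.2
```

servo_tool(
  commands="0 0 0 0 4.4 0 0.68; 0 0 0 0 4.4 0 0.68",
)

```text
time_s: 12.18
eef_pos: [0.5753, -0.1156, 0.0123]
eef_rot: [-0.0, 0.627, 0.779, -0.0]
wrist_force: [-2.8, -0.3, 1.5]
opening: 0.677
grasp_force: 1.2
```

servo_tool(
  commands="0 0 0 0 4.4 0 0.68; 0 0 0 0 4.4 0 0.68",
)

```text
time_s: 12.42
eef_pos: [0.5839, -0.1137, 0.0122]
eef_rot: [-0.0, 0.627, 0.779, -0.0]
wrist_force: [-2.6, -1.5, 2.8]
opening: 0.68
grasp_force: 1.2
```

R reads 2.4 N again. I've used up the backward room, so I'll draw it towards the robot once more, slower, to see whether the force depends on speed.

servo_tool(
  commands="0 0 0 0 -4 0 0.68; 0 0 0 0 -4.4 0 0.68; 0 0 0 0 -3 0 0.68; 0 0 0 0 -2 0 0.68; 0 0 0 0 -2 0 0.68",
)

```text
time_s: 13.05
eef_pos: [0.5687, -0.1171, 0.0124]
eef_rot: [0.0, 0.627, 0.779, 0.0]
wrist_force: [2.5, -0.4, -0.9]
opening: 0.686
grasp_force: 0.9
```

servo_tool(
  commands="0 0 0 0 -1.5 0 0.68; 0 0 0 0 -1.5 0 0.68; 0 0 0 0 -1.5 0 0.68; 0 0 0 0 -1.5 0 0.68; 0 0 0 0 -1.5 0 0.68",
)

```text
time_s: 13.68
eef_pos: [0.5613, -0.1187, 0.0124]
eef_rot: [0.0, 0.627, 0.779, 0.0]
wrist_force: [2.2, -0.3, -0.5]
opening: 0.677
grasp_force: 1.0
```

servo_tool(
  commands="0 0 0 0 -4.4 0 0.68; 0 0 0 0 -4.4 0 0.68; 0 0 0 0 -4.4 0 0.68; 0 0 0 0 -4.4 0 0.68; 0 0 0 0 -4.4 0 0.68",
)

```text
time_s: 14.3
eef_pos: [0.5396, -0.1235, 0.0124]
eef_rot: [0.0, 0.627, 0.779, 0.0]
wrist_force: [1.9, 1.6, 1.9]
opening: 0.68
grasp_force: 1.1
```

servo_tool(
  commands="0 0 0 0 3 0 0.8; 0 0 0 0 2 0 1; 0 0 0 0 0 0 1; 0 0 0 0 0 0 1",
)

```text
time_s: 14.8
eef_pos: [0.5446, -0.1222, 0.0121]
eef_rot: [-0.0, 0.627, 0.779, -0.0]
wrist_force: [0.7, 0.4, 0.6]
opening: 0.996
grasp_force: 0.0
```

servo_tool(
  commands="0 0 0 0 0 -30 1; 0 0 0 0 0 -50 1; 0 0 0 0 0 -20 1; 0 0 0 0 0 0 1",
)

```text
time_s: 15.3
eef_pos: [0.546, -0.1228, 0.1142]
eef_rot: [0.002, 0.627, 0.779, 0.0]
wrist_force: [0.1, 0.0, -0.1]
opening: 1.003
grasp_force: 0.0
```

```bash
python3 - <<'E'
from h import *
plan(.539,.1265,.11,-10,5)
E
```

```text
turn [0.004 0.002 0.39 ] t 15.3
0.001 0.0 0.078 49.0 9.3 0.7
0.001 0.0 0.078 49.6 5.4 0.8
0.001 0.0 0.078 49.9 1.6 0.8
0.001 0.0 0.078 49.8 -2.3 0.8
0.001 0.0 0.078 49.5 -6.2 0.8
```

R stays at about 2.3 N, below half of L's steady 5.4 N at either speed. L matches the rough range, so L is the rough one. Go and grip L.

servo_tool(
  commands="0 0 0.078 49 9 1 1; 0 0 0.078 50 5 1 1; 0 0 0.078 50 2 1 1; 0 0 0.078 50 -2 1 1; 0 0 0.078 49 -6 1 1",
)

```text
time_s: 15.92
eef_pos: [0.5365, 0.1287, 0.1054]
eef_rot: [-0.001, 0.767, 0.642, -0.001]
wrist_force: [0.4, 0.7, -0.8]
opening: 1.002
grasp_force: 0.0
```

servo_tool(
  commands="0 0 0 0 0 0 1; 0 0 0 0 0 0 1",
)

```text
time_s: 16.18
eef_pos: [0.5371, 0.1268, 0.106]
eef_rot: [-0.0, 0.766, 0.643, -0.001]
wrist_force: [0.6, 0.3, 0.6]
opening: 1.0
grasp_force: 0.0
```

```bash
python3 - <<'E'
from h import *
im=camera("top")
print(rect("top",blob(im,(395,145,460,225),150),.03)[0])
plan(.539,.1265,.006,-10,3)
cv2.imwrite("pics/w4.png",camera("wrist"))
E
```

```text
((541.4279174804688, -121.27706146240234), (48.24787139892578, 76.74381256103516), 12.194275856018066)
turn [-0.002  0.001 -0.   ] t 16.225
-0.001 0.0 -0.0 0.2 0.6 33.4
-0.001 0.0 -0.0 0.2 0.6 33.4
-0.001 0.0 -0.0 0.2 0.5 33.4
```

View pics/w4.png

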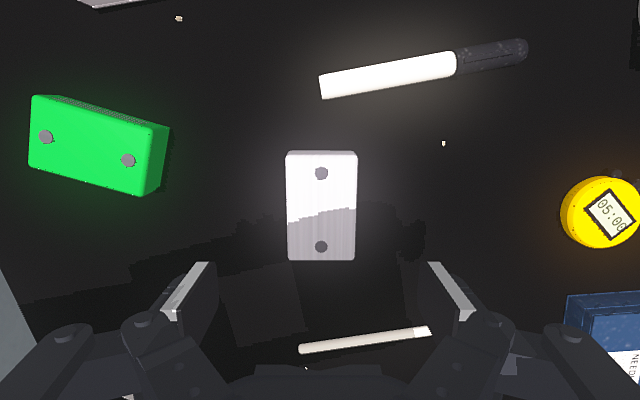

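R stands flat at (0.541, -0.121), and L is square between the pads with screws at (321,173) and (321,246). Grip L and lift.

servo_tool(
  commands="0 0 0 0 1 45 1; 0 0 0 0 0 35 1; 0 0 0 0 0 20 1; 0 0 0 0 0 0 0.6; 0 0 0 0 0 0 0.3",
)

```text
time_s: 16.9
eef_pos: [0.5398, 0.1262, 0.0081]
eef_rot: [0.0, 0.767, 0.642, 0.0]
wrist_force: [-0.3, -0.0, 0.4]
opening: 0.602
grasp_force: 0.0
```

servo_tool(
  commands="0 0 0 0 0 0 0.3; 0 0 0 0 0 0 0.3; 0 0 0 0 0 0 0.3; 0 0 0 0 0 0 0.3",
)

```text
time_s: 17.4
eef_pos: [0.5398, 0.1265, 0.0087]
eef_rot: [0.001, 0.766, 0.643, 0.0]
wrist_force: [-2.4, -4.1, 6.8]
opening: 0.545
grasp_force: 65.2
```

servo_tool(
  commands="0 0 0 0 0 -8 0.3; 0 0 0 0 0 -15 0.3; 0 0 0 0 0 -20 0.3; 0 0 0 0 0 -15 0.3; 0 0 0 0 0 0 0.3",
)

```text
time_s: 18.02
eef_pos: [0.5401, 0.1271, 0.067]
eef_rot: [0.001, 0.766, 0.643, 0.001]
wrist_force: [-0.1, -0.1, -7.9]
opening: 0.545
grasp_force: 63.7
```

```bash
python3 - <<'E'
from h import *
plan(.497,.376,.066,-1,7)
im=camera("side");c=calibration("side")
o=get_obs();p=c["R"]@(o["eef_pos"])+c["t"];u=int(c["fx"]*p[0]/p[2]+c["cx"]);v=int(c["fy"]*p[1]/p[2]+c["cy"])
print(u,v)
cv2.imwrite("pics/s2.png",cv2.resize(im[max(0,v-80):v+60,max(0,u-80):u+80],None,fx=4,fy=4))
E
```

```text
turn [ 0.003 -0.    -0.157] t 18.025
0.0 -0.0 -0.022 33.9 -12.3 0.1
0.0 -0.0 -0.022 34.2 -11.5 0.1
0.0 -0.0 -0.022 34.5 -10.7 0.1
0.0 -0.0 -0.022 34.7 -9.9 0.1
0.0 -0.0 -0.022 34.9 -9.2 0.1
0.0 -0.0 -0.022 35.1 -8.4 0.1
0.0 -0.0 -0.022 35.3 -7.6 0.1
326 189
```

View pics/s2.png

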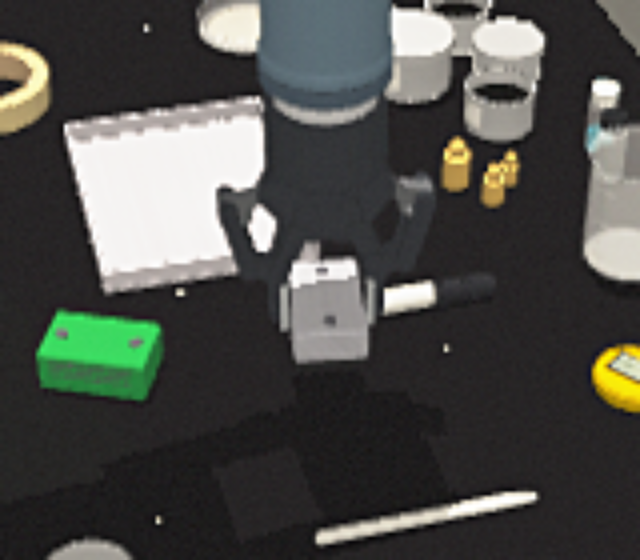

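The block is held level between the pads, at about (325,310) in the crop. Carry it to the tray.

servo_tool(
  commands="0 0 -0.022 34 -12 0 0.3; 0 0 -0.022 34 -12 0 0.3; 0 0 -0.022 34.5 -11 0 0.3; 0 0 -0.022 35 -10 0 0.3; 0 0 -0.022 35 -9 0 0.3",
)

```text
time_s: 18.7
eef_pos: [0.5067, 0.306, 0.064]
eef_rot: [-0.0, 0.729, 0.684, -0.001]
wrist_force: [0.0, 0.1, -7.2]
opening: 0.545
grasp_force: 63.6
```

servo_tool(
  commands="0 0 -0.022 35 -8 0 0.3; 0 0 -0.022 35 -8 0 0.3; 0 0 0 0 0 0 0.3; 0 0 0 0 0 0 0.3",
)

```text
time_s: 19.2
eef_pos: [0.4948, 0.3753, 0.064]
eef_rot: [-0.0, 0.714, 0.7, -0.001]
wrist_force: [-0.4, 0.0, -7.4]
opening: 0.546
grasp_force: 63.6
```

```bash
python3 -c "
from h import *
plan(.497,.376,.013,-1,4)"
```

```text
turn [-0.002  0.001 -0.003] t 19.2
-0.0 0.0 -0.001 0.2 0.6 12.8
-0.0 0.0 -0.001 0.2 0.6 12.8
-0.0 0.0 -0.001 0.2 0.6 12.8
-0.0 0.0 -0.001 0.2 0.5 12.8
```

servo_tool(
  commands="0 0 0 0 2 16 0.3; 0 0 0 0 0 16 0.3; 0 0 0 0 0 11 0.3; 0 0 0 0 0 5 0.3; 0 0 0 0 0 0 0.3",
)

```text
time_s: 19.82
eef_pos: [0.4975, 0.3757, 0.0167]
eef_rot: [-0.0, 0.715, 0.7, -0.0]
wrist_force: [0.3, -0.8, -6.9]
opening: 0.549
grasp_force: 63.5
```

servo_tool(
  commands="0 0 0 0 0 2 0.3; 0 0 0 0 0 0 0.3; 0 0 0 0 0 0 0.3",
)

```text
time_s: 20.2
eef_pos: [0.4979, 0.376, 0.0157]
eef_rot: [0.0, 0.714, 0.7, 0.0]
wrist_force: [-0.8, -0.1, -8.2]
opening: 0.548
grasp_force: 63.5
```

servo_tool(
  commands="0 0 0 0 0 2 0.3; 0 0 0 0 0 0 0.3",
)

```text
time_s: 20.45
eef_pos: [0.4975, 0.3758, 0.0131]
eef_rot: [-0.0, 0.714, 0.7, -0.0]
wrist_force: [0.8, -0.4, -7.3]
opening: 0.551
grasp_force: 63.5
```

servo_tool(
  commands="0 0 0 0 0 2 0.3; 0 0 0 0 0 0 0.3; 0 0 0 0 0 0 0.3",
)

```text
time_s: 20.82
eef_pos: [0.4979, 0.376, 0.0118]
eef_rot: [0.0, 0.714, 0.7, 0.0]
wrist_force: [-2.6, -1.2, -1.0]
opening: 0.553
grasp_force: 64.4
```

The block's weight is now on the tray floor. Release and rise.

servo_tool(
  commands="0 0 0 0 0 0.5 0.6; 0 0 0 0 0 0 0.8; 0 0 0 0 0 0 1; 0 0 0 0 0 0 1; 0 0 0 0 0 0 1",
)

```text
time_s: 21.45
eef_pos: [0.4978, 0.3759, 0.0109]
eef_rot: [0.0, 0.714, 0.7, 0.0]
wrist_force: [-0.3, -0.7, 0.0]
opening: 1.001
grasp_force: 0.0
```

servo_tool(
  commands="0 0 0 0 0 -20 1; 0 0 0 0 0 -40 1; 0 0 0 0 0 -50 1; 0 0 0 0 0 -40 1; 0 0 0 0 0 0 1",
)

```text
time_s: 22.08
eef_pos: [0.5005, 0.3774, 0.1672]
eef_rot: [0.002, 0.714, 0.7, 0.005]
wrist_force: [-0.2, 0.4, 0.5]
opening: 1.0
grasp_force: 0.0
```

```bash
python3 - <<'E'
from h import *
print(get_obs()["eef_pos"])
im=camera("side");cv2.imwrite("pics/s3.png",im)
E
```

```text
[0.50050536 0.37736293 0.16717566]
```

View pics/s3.png

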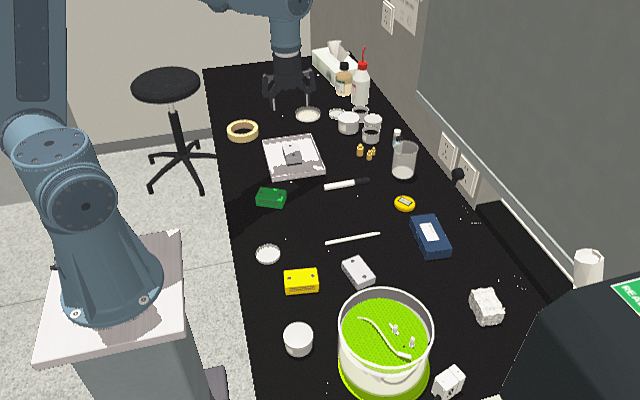

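The rough block lies flat in the tray at (291,155). The smooth one stands on the worktop at (358,271), and the gripper is clear.

```bash
python3 -c "
from bench import *
print(hand_in())"
```

```text
the job is handed in; nothing more can be done
None
```

The job is handed in at about 22 s: the left block, which took about 5.4 N to drag, was judged rough and lies flat in the tray; the right one stays on the worktop, though it took about 2.3 N rather than the stated under 1 N (unexplained), and no verdict was shown.

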